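# Seat the bowl turntable on the mixer stand

## Robot

A 6-joint arm with a two-finger parallel gripper is mounted at the origin on the work surface. World frame = base frame: x ahead of the robot, y to its left, z up, the work surface at z = 0. Lengths are in m, angles in rad, forces in N, time in s.
With the tool pointing down it reaches from about 0.35 to 0.975 m from the base axis. Payload 4.9 kg.
Tool frame: the origin (TCP) lies midway between the tips of the shut fingers; the grasp point (between the pads) lies 19 mm behind it (manip.pinch_z is the x of the grasp point in the tool frame, in m); x points along the fingers, y is the direction in which the jaws open and shut, and the axes are right-handed (so a half turn about x gives the same grasp; the last joint's range is limited). The gripper opens to 85 mm and grips with 20 to 120 N. Pads are 22 mm wide; open, the fingers measure 114 mm over their backs; the gripper's body (76 mm by 85 mm) begins 54 mm behind the grasp point. The pads swing forward as they close: fully open they stand 13 mm farther back than shut.
Start: joints at [1.187, 0.053, 1.613, -0, 1.476, -0.119], TCP at [0.164, 0.603, 0.231] pointing down, gripper open.
Joint ranges: [-3.01, 3.01], [-1.01, 2.22], [0.06, 2.58], [-1.02, 4.17], [0.09, 2.62], [-3.14, 3.14]. Speed limits (rad/s): [2.57, 2.57, 3.14, 3.14, 3.14, 3.14].

## Interface

Orientations are given as a unit quaternion [w, x, y, z].
In Python, from plant import sensors, cams, workorder, manip gives the robot as it stands.
- The arm moves only by the tool drive_tool, never from a script. Its argument "series" is a list of rows, each an object of numbers: "x", "y", "z": the shift along the tool's x, y, z in units of 25 mm (1.0 is 25 mm); "ax", "ay", "az": the turn, a rotation vector about the tool's x, y, z in units of 5 degrees (1.0 is 5 degrees). A call has 1 to 5 rows; each row is the pose to reach, as a shift and turn from the pose commanded when the call began, along the tool's axes at that moment; what a row does not reach only later rows make up. A row lasts 1/12 s, in which the tool goes at most 41.7 mm and 7.16 degrees, less where a joint would pass 70% of its speed; a pose out of reach is approached as far as the arm can. A call with a gripper value outside its range is refused whole. "hand" is the opening, from 0 (shut) to 1 (fully open), set as the call begins (left out, the last holds). The fingers move at their own pace and stop on an object; the grip force is fixed at half the most. Time passes only in rows, so rows that repeat a pose let the fingers close. It gives the time, the measured TCP pose, the force and the opening at its end, in the units of the state.
- sensors.state(): the state, without advancing time (a new reading comes with each control period).
- cams.grab_frame(name): name is "scene" or "top" or "wrist"; returns a dict with "img" (400x640x3 uint8, blue, green, red), "camera_matrix" (3x3 intrinsics, pixels), "k1" (the pictures are not rectified: a ray, as slopes to the right and down, at radius r is drawn at 1 + k1 r^2 times it, then the intrinsics apply), "cam_to_world" (4x4, takes a point from camera to world coordinates). Camera axes: x right, y down, z forward; pixel columns grow to the right and rows downward; lengths in m; the calibration is good to about 2 mm. A picture is of the moment at which its call begins. There is no depth.
- workorder.job_done(): hands the job in, once; it reports no verdict.
The state is a dict: "time": time; "joint_pos": joint angles; "joint_vel": joint speeds; "joint_efforts": joint torques, N m; "tool_pos": TCP position; "tool_rot": TCP orientation; "contact_force": force on the tool from outside, world axes, zero at the start; "ft_torque": the same for the moment, N m; "gripper_width": opening from 0.0 (shut) to 1.0 (fully open).
Only numpy, scipy, OpenCV 4.12 (cv2) and the standard library are available. Lean on these libraries where they do the work, as an engineer would, in place of code of your own. Each camera call takes 0.05 s, during which the arm holds its last target.

## Task

The round bowl turntable has been dropped onto the spindle of the mixer stand, but it is riding on top of the drive pin. Turn it with a fingertip until the notch in its rim lies over the pin, then press it straight down until it is fully home on the drive plate, and take your hand away. Do not lift the turntable, and leave everything else on the counter where it stands.

Things in the scene. Friction and masses are not known exactly. Their poses are not given: they have to be found in the camera images.
- stand: White mixer stand, fixed. Origin on the counter under the vertical spindle; z up. Base 230 (x) by 390 mm (y from -115 to +275), 50 high. Round fixed drive plate about the spindle: radius 97, top 66 mm above the counter. Spindle 18 mm across, tip at 97 mm. Only at y > 155 mm does it rise higher: column with head tipped back (centre y 195, to 310 mm high), two stored beaters at y 245.
- pin (a point): Top of the steel drive pin, on the drive plate 83 mm from the spindle axis, at bearing -0.70 rad from the stand's x axis. The pin is 14 mm across with a half-round nose; it stands 8 mm above the drive plate, 74 mm above the counter. From above, its outer 5 mm always shows beyond the turntable's rim.
- turntable (a joint): Turn of the turntable about the vertical spindle, rad, counter-clockwise positive from above; 0 (or a whole number of turns) is where the notch lies exactly over the pin. No stops; turning needs about 0.06 N m, and it stays where it is left.
- turntable_press (a joint): How far the turntable is pressed down, m: 0 riding on the pin, 0.008 fully home. A rubber ring on the spindle holds it at any height: 5 to 8 N down moves it, and it stays down. Off the notch, the pin blocks it; the pin's round nose and 2 mm side play forgive about 3 mm of error at the rim.
- turntable_top (a point): Centre of the turntable's flat upper face, on the spindle axis: 84 mm above the counter while riding on the pin, 76 when home. Grey plastic disc, 170 mm across, 10 thick, always level; its x axis points to the notch. The spindle's tip shows 13 mm above it (21 when home). Turn it by pushing one of its three bowl stops sideways, or by friction on its face.
- stop (a point): Middle, at half its height, of the bowl stop opposite the notch. Three equal upright bowl stops stand on the disc, their centres 62 mm from the axis at bearings +60, 180 (this one) and -60 degrees from the notch; each is 10 mm radially, 26 mm around and 15 mm high above the disc's face.
- notch (a point): Middle of the notch in the turntable's rim, 83 mm from the axis, at the height of the upper face. Open outwards, about 19 mm wide, 11 deep, cut through the full thickness. It is the only one.
- mixer: Bystander: lilac hand mixer lying on its base, 190 by 78 mm, 143 mm high. Origin under its middle, on the counter; x along its length.
- bowls: Bystander: nest of three white plastic bowls, 220 mm across, 105 mm high. Origin under its middle.
- cup: Bystander: steel measuring cup, 76 mm across, 55 mm high, flat handle to its -y reaching 120 mm from its middle. Origin under the middle of the cup.
- jar: Bystander: glass jar with a twist cap, 82 mm across, 125 mm high. Origin under its middle.
- spoon_rest: Bystander: white ceramic spoon rest, 200 mm long (y), 104 mm wide, 20 mm high. Origin near its middle, on the counter.
- ramekin: Bystander: small white ceramic ramekin, 84 mm across, 45 mm high. Origin under its middle.

How it is judged:
By the outcome, as a careful person would: the job done as asked, in the order asked, and still so for the second after the job is handed in, with the robot touching nothing.
It also fails if it takes over 54 s, if anything falls off the work surface, if the arm or the gripper's body presses on something with over 40 N, if the wrist force passes 120 N, or if a joint passes its speed limit or range.

## Working session

There is one attempt and no reset: what is moved stays moved. The work goes in short steps, Python scripts to look and compute and a tool call to move; the robot and the scene stay as the last step left them, time stands still between calls to the robot, and variables do not carry over. Pictures are saved under pics/ and viewed, and the job is handed in when it is done.

Besides the shell and the picture viewer there is one more tool, called after ">>>" as name(argument=value, ...) on one line, values as JSON. drive_tool: Moves the arm, as the interface text tells. Its arguments: {"type":"object","properties":{"series":{"type":"array","items":{"type":"object","properties":{"x":{"type":"number"},"y":{"type":"number"},"z":{"type":"number"},"ax":{"type":"number"},"ay":{"type":"number"},"az":{"type":"number"}}}},"hand":{"type":"number"}},"required":["series"]}

```bash
ls; mkdir -p pics; python3 - <<'E'
from plant import sensors,cams,manip
import cv2
print(sensors.state(), manip.pinch_z)
for n in ["scene","top","wrist"]:
    f=cams.grab_frame(n); cv2.imwrite(f"pics/{n}0.png",f["img"]); print(n,f["camera_matrix"],f["k1"],f["cam_to_world"])
E
```

```text
pics
{'time': 0.0, 'joint_pos': array([ 1.18699324e+00,  5.33183986e-02,  1.61428101e+00,  2.02529667e-05,
        1.47601444e+00, -1.18991510e-01]), 'joint_vel': array([-0.00173972,  0.00164888, -0.00196788, -0.00109746, -0.00108516,
       -0.00045971]), 'joint_efforts': array([ 1.02257844e-03, -3.93672645e+01, -3.70182788e+01,  5.49893537e-05,
        6.96119983e-03, -1.39931394e-06]), 'tool_pos': array([0.16333464, 0.60263718, 0.23009463]), 'tool_rot': array([ 0.70073247,  0.09266197,  0.7011018 , -0.09404271]), 'contact_force': array([ 0.06968567,  0.34519322, -0.16306155]), 'ft_torque': array([ 0.00059245,  0.01059186, -0.03414759]), 'gripper_width': 1.0011537064776326} -0.0187
scene [[518.33495372   0.         312.83986737]
 [  0.         518.33495372 196.79370747]
 [  0.           0.           1.        ]] 0.043880747884985756 [[-0.69408258  0.6285762  -0.35091499  1.10705822]
 [ 0.71982133  0.59898362 -0.35082171  0.59069918]
 [-0.01032585 -0.49609534 -0.86820665  1.47828761]
 [ 0.          0.          0.          1.        ]]
top [[447.36401204   0.         322.0362236 ]
 [  0.         447.36401204 198.7952936 ]
 [  0.           0.           1.        ]] 0.036053482247641905 [[-0.00272546 -0.99815477  0.06065999  0.43311135]
 [-0.99987591  0.0036613   0.0153217   0.02170685]
 [-0.01551552 -0.0606107  -0.99804089  1.52453551]
 [ 0.          0.          0.          1.        ]]
wrist [[291.60785461   0.         321.41072195]
 [  0.         291.60785461 206.07513689]
 [  0.           0.           1.        ]] -0.04102928872418545 [[ 0.2611732   0.93174335  0.25227543  0.09956727]
 [ 0.96529001 -0.2515713  -0.07019312  0.62009635]
 [-0.00193671  0.26185151 -0.96510623  0.37290709]
 [ 0.          0.          0.          1.        ]]
```

View pics/top0.png

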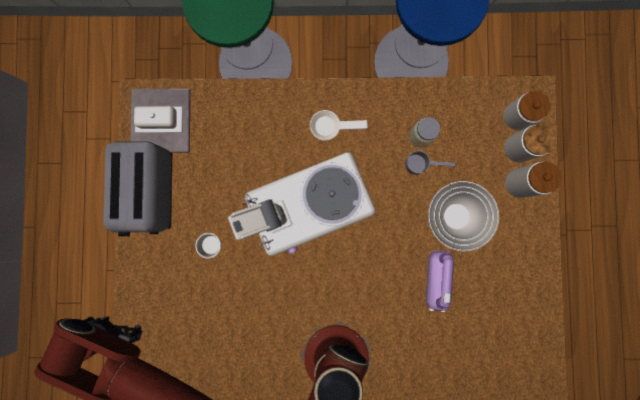

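View pics/scene0.png

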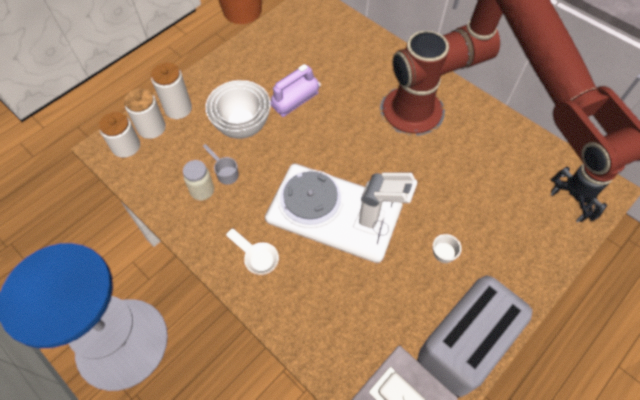

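View pics/wrist0.png

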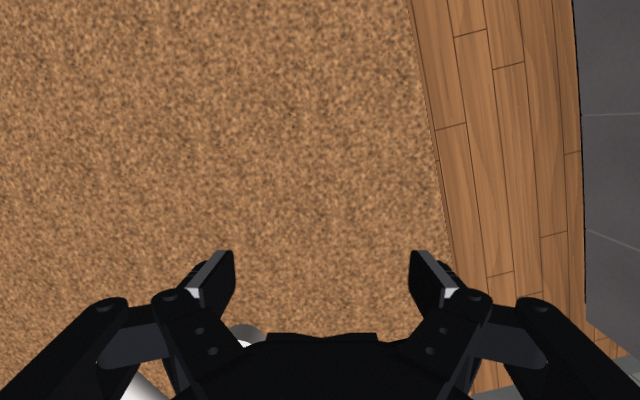

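The top view shows the stand near (305,205) with its turntable at about (332,193). The column and head are at (260,218), and the mixer, bowls, cups and ramekin stand well clear. I'll zoom in next.

```bash
cat > h.py <<'E'
import numpy as np, cv2
def ray(f,px):
    K=f["camera_matrix"];k=f["k1"];T=f["cam_to_world"]
    px=np.atleast_2d(np.float64(px))
    u=cv2.undistortPoints(px[:,None],K,np.array([k,0,0,0.]))[:,0]
    d=np.c_[u,np.ones(len(u))]@T[:3,:3].T
    return T[:3,3],d
def onplane(f,px,z):
    o,d=ray(f,px); return o+d*((z-o[2])/d[:,2])[:,None]
def proj(f,P):
    T=np.linalg.inv(f["cam_to_world"]);K=f["camera_matrix"]
    P=np.atleast_2d(np.float64(P))
    r,_=cv2.Rodrigues(T[:3,:3])
    return cv2.projectPoints(P,r,T[:3,3],K,np.array([f["k1"],0,0,0.]))[0][:,0]
E
python3 - <<'E'
import cv2
a=cv2.imread("pics/top0.png")[145:245,265:385]; cv2.imwrite("pics/topc.png",cv2.resize(a,None,fx=6,fy=6,interpolation=cv2.INTER_CUBIC)[:600])
a=cv2.imread("pics/scene0.png")[155:265,260:420]; cv2.imwrite("pics/scenec.png",cv2.resize(a,None,fx=5,fy=5,interpolation=cv2.INTER_CUBIC))
E
```

```text
(no output)
```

View pics/topc.png

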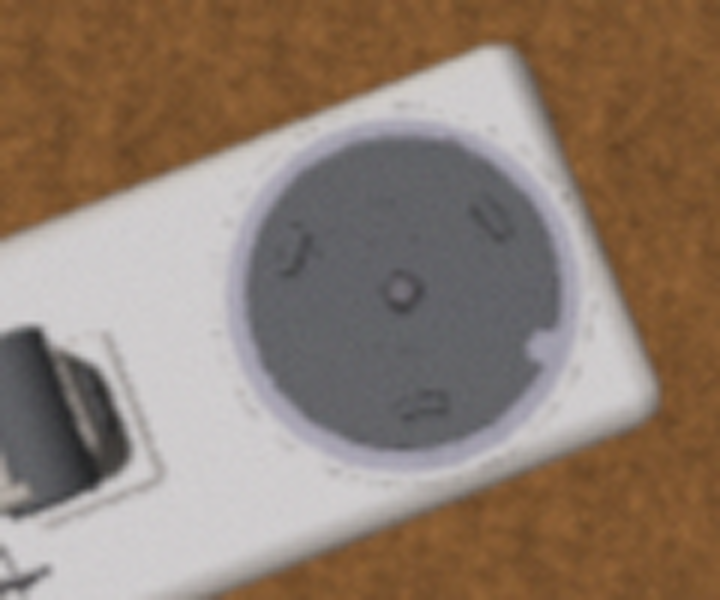

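View pics/scenec.png

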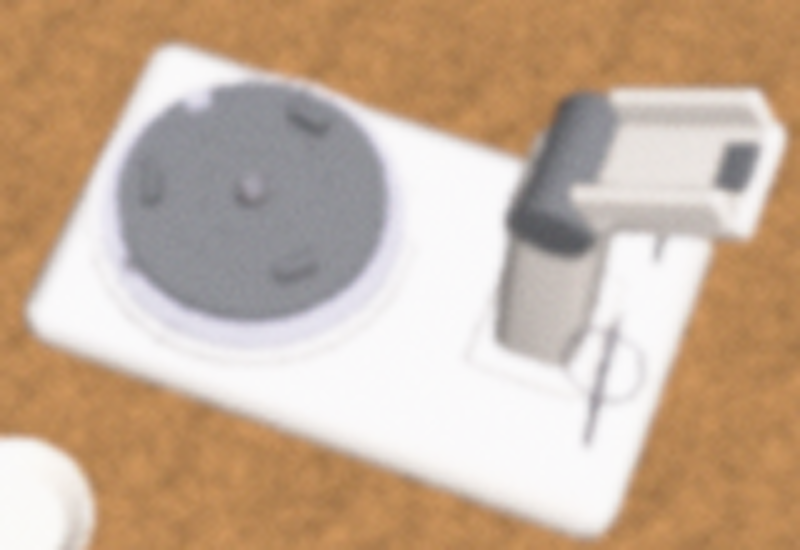

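```bash
python3 - <<'E'
from h import *
from plant import sensors,cams
from scipy.spatial.transform import Rotation as R
s=sensors.state(); q=s["tool_rot"]; print("tool axes cols\n",R.from_quat(q[[1,2,3,0]]).as_matrix().round(3))
for n,c,sz in [("top",(332,193),60),("scene",(310,195),60)]:
    f=cams.grab_frame(n); im=f["img"]; hsv=cv2.cvtColor(im,cv2.COLOR_BGR2HSV)
    m=((hsv[...,1]<50)&(hsv[...,2]<150)).astype(np.uint8)
    m2=np.zeros_like(m); cv2.circle(m2,c,40 if n=="top" else 40,1,-1); m&=m2
    m=cv2.morphologyEx(m,cv2.MORPH_CLOSE,np.ones((3,3)))
    cs,_=cv2.findContours(m,cv2.RETR_EXTERNAL,cv2.CHAIN_APPROX_NONE)
    k=max(cs,key=cv2.contourArea)[:,0].astype(float)
    h=cv2.convexHull(k.astype(np.float32))[:,0]
    P=onplane(f,k,.084)[:,:2]
    # circle fit robust
    from scipy.optimize import least_squares
    r=least_squares(lambda p:np.hypot(*(P-p[:2]).T)-p[2],[*P.mean(0),.085],loss="soft_l1",f_scale=.001)
    print(n,len(k),r.x); C=r.x[:2]
    d=P-C; rr=np.hypot(*d.T); b=np.degrees(np.arctan2(d[:,1],d[:,0]))
    bad=rr<r.x[2]-.004; print(np.c_[b,rr*1e3][bad].round(1).tolist())
    # white base
    w=((hsv[...,1]<40)&(hsv[...,2]>150)).astype(np.uint8)
    m3=np.zeros_like(w); cv2.circle(m3,(305,205) if n=="top" else (340,210),90,1,-1); w&=m3
    cs,_=cv2.findContours(w,cv2.RETR_EXTERNAL,cv2.CHAIN_APPROX_NONE)
    k=max(cs,key=cv2.contourArea)
    Q=onplane(f,k[:,0],.05)[:,:2]
    print(cv2.minAreaRect((Q*1000).astype(np.float32)))
E
```

```text
tool axes cols
 [[-0.001  0.262  0.965]
 [-0.002  0.965 -0.262]
 [-1.    -0.002 -0.   ]]
top 151 [0.53876927 0.01238234 0.08420605]
[[-117.3, 76.8], [-115.1, 75.4], [-112.9, 74.1], [-110.5, 72.9], [-107.4, 75.0], [-104.4, 77.2]]
((494.9652099609375, 123.61605834960938), (221.08377075195312, 456.36431884765625), 21.857528686523438)
scene 247 [0.5515165  0.01832762 0.06972626]
[[-127.6, 65.1], [-124.2, 62.1], [-121.4, 62.8], [-118.6, 63.7], [-114.8, 61.3], [-112.1, 62.5], [-109.6, 63.8], [-108.0, 60.5], [-103.7, 58.9], [-101.2, 60.7], [-98.8, 62.6], [-96.6, 64.5], [-36.0, 65.7], [-38.8, 62.2], [-42.0, 61.9], [-45.3, 61.9], [-48.8, 58.9], [-48.9, 55.8], [-49.0, 52.7], [-45.1, 49.5], [-49.2, 49.6], [-53.3, 50.0], [-57.3, 50.6], [-62.2, 48.5], [-63.2, 45.5], [-64.4, 42.6], [-60.8, 38.5], [-55.6, 37.7], [-50.1, 37.2], [-44.6, 37.1], [-39.1, 37.3], [-34.7, 40.8], [-35.5, 43.9], [-36.3, 46.9], [-31.0, 44.6], [-26.7, 45.6], [-25.3, 42.7], [-19.2, 41.3], [-14.9, 42.9], [-11.0, 44.8], [-7.5, 46.9], [-6.5, 51.4], [-8.6, 53.8], [-10.5, 56.2], [-12.3, 58.8], [-16.8, 59.6], [-18.2, 62.3], [-22.3, 6
[... 228 characters left out ...]
21.0, 54.0], [117.4, 54.9], [112.8, 53.0], [111.5, 50.2], [110.1, 47.3], [108.6, 44.5], [111.3, 40.3], [109.5, 37.5], [112.9, 33.3], [110.8, 30.4], [115.3, 26.3], [123.0, 25.4], [131.0, 24.9], [138.6, 28.1], [145.8, 28.6], [152.6, 29.6], [156.6, 33.8], [159.8, 38.1], [157.8, 40.9], [156.2, 43.8], [154.7, 46.7], [153.4, 49.6], [148.5, 51.5], [144.5, 50.7], [140.5, 50.1], [136.4, 49.8], [132.3, 49.7], [136.4, 49.8], [140.5, 50.1], [144.5, 50.7], [148.5, 51.5], [151.2, 55.5], [150.3, 58.5], [149.5, 61.5], [145.6, 63.6], [142.4, 62.9], [139.2, 62.4], [138.9, 65.5], [-147.1, 65.5], [-144.3, 65.0]]
((467.26507568359375, 83.51506042480469), (336.64080810546875, 403.2836608886719), 21.9515438079834)
```

>>> drive_tool(series=[{"x": -1.6},{"x": -3.2},{"x": -4.8},{"x": -6.4},{"x": -7}], hand=0)

```text
schema error: expected keys x, y, z, ax, ay, az
```

```bash
cat >> h.py <<'E'
from scipy.spatial.transform import Rotation as R
def st():
    from plant import sensors
    s=sensors.state(); q=s["tool_rot"]; M=R.from_quat(q[[1,2,3,0]]).as_matrix()
    return s,M
def need(target,ybear=None):
    s,M=st(); d=M.T@(np.array(target)-s["tool_pos"])/.025
    print("t",round(s["time"],2),"pos",s["tool_pos"].round(4),"F",s["contact_force"].round(1),"w",round(s["gripper_width"],2))
    yb=np.degrees(np.arctan2(M[1,1],M[0,1])); print("shift units",d.round(2),"ybear",yb.round(1), "x-axis",M[:,0].round(3))
    if ybear is not None: print("ax units",round(-(ybear-yb)/5,2))
E
python3 -c "
from h import *
need([.48,-.045,.40],-5)"
```

```text
t 0.25 pos [0.1635 0.6029 0.2307] F [-0.8  0.6  0. ] w 1.0
shift units [ -6.75 -21.71  19.  ] ybear 74.8 x-axis [-0.    -0.001 -1.   ]
ax units 15.97
```

>>> drive_tool(series=[{"x": -1.6,"y": 0,"z": 0,"ax": 0,"ay": 0,"az": 0},{"x": -3.2,"y": 0,"z": 0,"ax": 0,"ay": 0,"az": 0},{"x": -4.8,"y": 0,"z": 0,"ax": 0,"ay": 0,"az": 0},{"x": -6.4,"y": 0,"z": 0,"ax": 0,"ay": 0,"az": 0},{"x": -7,"y": 0,"z": 0,"ax": 0,"ay": 0,"az": 0}], hand=0)

```text
time: 0.67
tool_pos: [0.1639, 0.6042, 0.4143]
tool_rot: [0.702, 0.097, 0.7, -0.09]
contact_force: [-0.2, 0.5, 1.8]
gripper_width: 0.302
```

>>> drive_tool(series=[{"x": 0,"y": -1.2,"z": 1.05,"ax": 0,"ay": 0,"az": 0},{"x": 0,"y": -2.4,"z": 2.1,"ax": 0,"ay": 0,"az": 0},{"x": 0,"y": -3.6,"z": 3.15,"ax": 0,"ay": 0,"az": 0},{"x": 0,"y": -4.8,"z": 4.2,"ax": 0,"ay": 0,"az": 0},{"x": 0,"y": -6,"z": 5.25,"ax": 0,"ay": 0,"az": 0}])

```text
time: 1.08
tool_pos: [0.2512, 0.4224, 0.4061]
tool_rot: [0.701, 0.093, 0.701, -0.093]
contact_force: [0.3, 0.0, -0.1]
gripper_width: -0.003
```

>>> drive_tool(series=[{"x": 0,"y": -1.2,"z": 1.05,"ax": 0,"ay": 0,"az": 0},{"x": 0,"y": -2.4,"z": 2.1,"ax": 0,"ay": 0,"az": 0},{"x": 0,"y": -3.6,"z": 3.15,"ax": 0,"ay": 0,"az": 0},{"x": 0,"y": -4.8,"z": 4.2,"ax": 0,"ay": 0,"az": 0},{"x": 0,"y": -6,"z": 5.25,"ax": 0,"ay": 0,"az": 0}])

```text
time: 1.5
tool_pos: [0.3386, 0.2432, 0.4064]
tool_rot: [0.701, 0.093, 0.701, -0.093]
contact_force: [0.4, 0.2, -0.3]
gripper_width: -0.002
```

>>> drive_tool(series=[{"x": 0,"y": -1.2,"z": 1.05,"ax": 0,"ay": 0,"az": 0},{"x": 0,"y": -2.4,"z": 2.1,"ax": 0,"ay": 0,"az": 0},{"x": 0,"y": -3.6,"z": 3.15,"ax": 0,"ay": 0,"az": 0},{"x": 0,"y": -4.8,"z": 4.2,"ax": 0,"ay": 0,"az": 0},{"x": 0,"y": -6,"z": 5.25,"ax": 0,"ay": 0,"az": 0}])

```text
time: 1.92
tool_pos: [0.4261, 0.0638, 0.4065]
tool_rot: [0.701, 0.094, 0.701, -0.093]
contact_force: [0.6, 0.2, -1.1]
gripper_width: -0.004
```

```bash
python3 -c "
from h import *
need([.48,-.045,.40],-5)"
```

```text
t 1.92 pos [0.4261 0.0638 0.4065] F [ 0.6  0.2 -1.1] w -0.0
shift units [ 0.26 -3.64  3.22] ybear 74.8 x-axis [ 0.001  0.    -1.   ]
ax units 15.96
```

```bash
python3 - <<'E'
from h import *
from plant import cams
f=cams.grab_frame("wrist"); cv2.imwrite("pics/w1.png",f["img"]); np.savez("pics/w1.npz",**f)
p=proj(f,[.5388,.0124,.084]); print(p)
E
```

```text
[[309.62172312 240.91149328]]
```

View pics/w1.png

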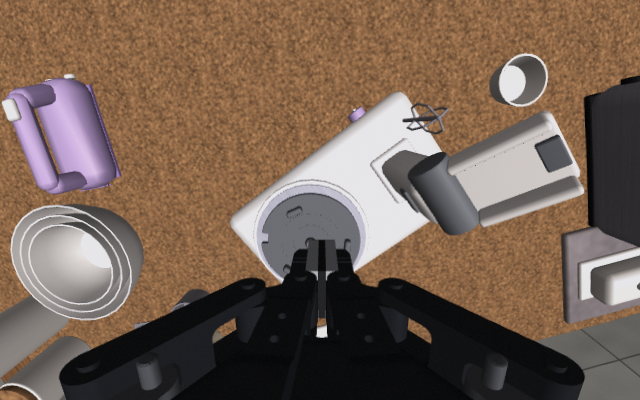

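>>> drive_tool(series=[{"x": 0,"y": -0.65,"z": 1.06,"ax": 1.4,"ay": 0,"az": 0},{"x": 0,"y": -1.3,"z": 2.12,"ax": 2.8,"ay": 0,"az": 0},{"x": 0.6,"y": -1.95,"z": 3.18,"ax": 4.2,"ay": 0,"az": 0},{"x": 1.2,"y": -2.6,"z": 4.24,"ax": 5.6,"ay": 0,"az": 0},{"x": 1.8,"y": -3.24,"z": 5.3,"ax": 7,"ay": 0,"az": 0}])

```text
time: 2.38
tool_pos: [0.5334, -0.0481, 0.361]
tool_rot: [0.64, 0.302, 0.639, -0.302]
contact_force: [-0.6, 0.4, -1.2]
gripper_width: -0.0
```

>>> drive_tool(series=[{"x": 0.8,"y": 0,"z": 0,"ax": 1.4,"ay": 0,"az": 0},{"x": 1.6,"y": 0,"z": 0,"ax": 2.8,"ay": 0,"az": 0},{"x": 2.4,"y": 0,"z": 0,"ax": 4.2,"ay": 0,"az": 0},{"x": 3.2,"y": 0,"z": 0,"ax": 5.6,"ay": 0,"az": 0},{"x": 4,"y": 0,"z": 0,"ax": 7,"ay": 0,"az": 0}])

```text
time: 2.8
tool_pos: [0.5324, -0.0468, 0.2601]
tool_rot: [0.519, 0.48, 0.519, -0.48]
contact_force: [0.2, -0.1, -0.8]
gripper_width: -0.002
```

>>> drive_tool(series=[{"x": 0.5,"y": 0,"z": 0,"ax": 1.2,"ay": 0,"az": 0},{"x": 0.5,"y": 0,"z": 0,"ax": 2,"ay": 0,"az": 0},{"x": 0.5,"y": 0,"z": 0,"ax": 2,"ay": 0,"az": 0}])

```text
time: 3.05
tool_pos: [0.5317, -0.0465, 0.2471]
tool_rot: [-0.476, -0.522, -0.478, 0.523]
contact_force: [-1.0, 0.3, -0.2]
gripper_width: -0.001
```

```bash
python3 - <<'E'
from h import *
from plant import cams
need([.5334,-.0494,.089],-5)
f=cams.grab_frame("wrist"); cv2.imwrite("pics/w2.png",f["img"]); np.savez("pics/w2.npz",**f)
print(proj(f,[[.5388,.0124,.084]]))
E
```

```text
t 3.05 pos [ 0.5317 -0.0465  0.2471] F [-1.   0.3 -0.2] w -0.0
shift units [6.32 0.1  0.11] ybear -5.2 x-axis [-0.003  0.001 -1.   ]
ax units -0.05
[[323.4720896  133.95429998]]
```

View pics/w2.png

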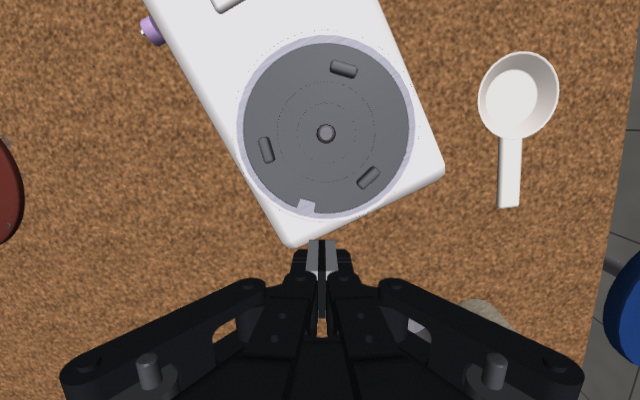

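```bash
cat >> h.py <<'E'
def measure(f,C0,z=.084,zoom=None,skip=None):
    im=f["img"]; hsv=cv2.cvtColor(im,cv2.COLOR_BGR2HSV); g=im.max(2).astype(np.float32)
    # polar sampling on plane z for rim: threshold between dark disc and plate
    b=np.radians(np.arange(0,360,1.)); rs=np.arange(.060,.098,.0005)
    B,Rr=np.meshgrid(b,rs,indexing="ij")
    P=np.stack([C0[0]+Rr*np.cos(B),C0[1]+Rr*np.sin(B),np.full_like(B,z)],-1).reshape(-1,3)
    uv=proj(f,P).astype(np.float32)
    v=cv2.remap(g,uv[:,0].reshape(B.shape),uv[:,1].reshape(B.shape),cv2.INTER_LINEAR,borderValue=0)
    return np.degrees(b),rs,v
E
python3 - <<'E'
from h import *
f=dict(np.load("pics/w2.npz"))
C=[.5388,.0124]
b,rs,v=measure(f,C)
cv2.imwrite("pics/polar.png",cv2.resize(v.T[::-1].astype(np.uint8),(720,456)))
a=f["img"][20:230,230:450]; cv2.imwrite("pics/w2c.png",cv2.resize(a,None,fx=2.8,fy=2.8,interpolation=cv2.INTER_CUBIC))
E
```

```text
(no output)
```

View pics/w2c.png

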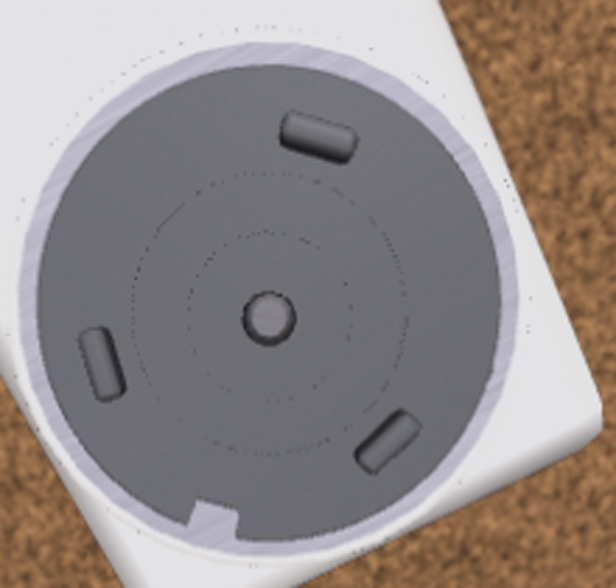

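View pics/polar.png

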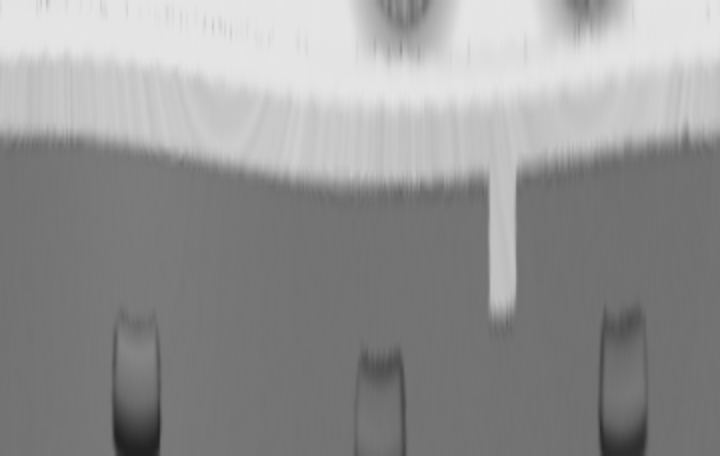

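```bash
cat >> h.py <<'E'
from scipy.optimize import least_squares
def rimfit(f,C0,z=.084,thr=150,skip=()):
    C=np.array(C0,float)
    for _ in range(2):
        b,rs,v=measure(f,C,z)
        pts=[];gap=[]
        for i in range(len(b)):
            k=np.argmax(v[i]>thr); 
            if v[i].max()<=thr or any(lo<=b[i]<=hi for lo,hi in skip): continue
            # interpolate
            r=rs[k] if k==0 else rs[k-1]+(thr-v[i,k-1])/(v[i,k]-v[i,k-1])*.0005
            pts.append([b[i],r])
        pts=np.array(pts); a=np.radians(pts[:,0]); X=C+np.c_[np.cos(a),np.sin(a)]*pts[:,1:]
        ok=abs(pts[:,1]-.085)<.006
        r=least_squares(lambda p:np.hypot(*(X[ok]-p[:2]).T)-p[2],[*C,.085],loss="soft_l1",f_scale=.0005)
        C=r.x[:2]
    d=X-C; rr=np.hypot(*d.T); bb=np.degrees(np.arctan2(d[:,1],d[:,0]))
    n=bb[(rr<.0815)&(rr>.068)]; return r.x, n, np.c_[bb,rr]
E
python3 - <<'E'
from h import *
f=dict(np.load("pics/w2.npz"))
x,n,t=rimfit(f,[.5388,.0124]); print(x,n.round(1),n.mean())
C=x[:2]
# pin: local saturation/brightness just outside rim at plate level
b,rs,v=measure(f,C,.074)
for z in (.074,):
    i0=np.where((b>325)|(b<5))[0]
    for rr in (.0855,.0865,.0875):
        k=np.argmin(abs(rs-rr)); print(rr,[(int(b[i]),int(v[i,k])) for i in i0 if v[i,k]<195])
# base edges: top-right edges in image
im=f["img"]; hsv=cv2.cvtColor(im,cv2.COLOR_BGR2HSV)
w=((hsv[...,1]<60)&(hsv[...,2]>150)).astype(np.uint8)
cv2.rectangle(w,(0,235),(640,400),0,-1); w[:, 445:]=0
cs,_=cv2.findContours(w,cv2.RETR_EXTERNAL,cv2.CHAIN_APPROX_NONE); k=max(cs,key=cv2.contourArea)[:,0].astype(float)
Q=onplane(f,k,.05)[:,:2]-C
for lo,hi in ((15,25),(0,0)):
  for th in np.arange(0):pass
# fit three sides by iterating stand frame
th=np.radians(21.9)
for it in range(5):
    c,s=np.cos(th),np.sin(th); S=Q@np.array([[c,-s],[s,c]])
    m1=(abs(S[:,0]-.115)<.012)&(S[:,1]>-.08)&(S[:,1]<.1)
    m2=(abs(S[:,0]+.115)<.012)&(S[:,1]>-.08)&(S[:,1]<.1)
    m3=(abs(S[:,1]+.115)<.012)&(abs(S[:,0])<.085)
    out=[]
    for m,ax in ((m1,1),(m2,1),(m3,0)):
        if m.sum()>10:
            p=np.polyfit(S[m,ax],S[m,1-ax],1); out.append((m.sum(),-p[0] if ax==1 else p[0],np.polyval(p,0)))
    th+=np.average([o[1] for o in out],weights=[o[0] for o in out])
print(np.degrees(th),out,"pin bearing",np.degrees(th-.7))
E
```

```text
[0.5408712  0.01275776 0.08469887] [-117. -116. -115. -114. -113. -112. -111. -110. -109. -108. -107. -106.
 -105. -104.] -110.5033713364899
0.0855 [(0, 115), (1, 115), (2, 114), (3, 113), (4, 115), (326, 111), (327, 111), (328, 113), (329, 113), (330, 112), (331, 111), (332, 114), (333, 112), (334, 113), (335, 112), (336, 112), (337, 113), (338, 113), (339, 113), (340, 112), (341, 113), (342, 113), (343, 112), (344, 113), (345, 112), (346, 113), (347, 113), (348, 114), (349, 113), (350, 113), (351, 114), (352, 114), (353, 114), (354, 112), (355, 113), (356, 114), (357, 114), (358, 115), (359, 115)]
0.0865 [(0, 116), (1, 120), (2, 118), (3, 115), (4, 112), (326, 110), (327, 116), (328, 116), (329, 110), (330, 115), (331, 113), (332, 112), (333, 116), (334, 109), (335, 118), (336, 110), (337, 111), (338, 113), (339, 116), (340, 108), (341, 109), (342, 104), (343, 111), (344, 115), (345, 109), (346, 119), (347, 113), (348, 104), (349, 118), (350, 117), (351, 116), (352, 105), (353, 107), (354, 113), (355, 115), (356, 118), (357, 122), (358, 115), (359, 115)]
0.0875 [(0, 139), (1, 147), (2, 147), (3, 144), (4, 141), (326, 138), (327, 145), (328, 151), (329, 145), (330, 143), (331, 141), (332, 144), (333, 144), (334, 143), (335, 148), (336, 139), (337, 135), (338, 150), (339, 149), (340, 126), (341, 125), (342, 111), (343, 127), (344, 147), (345, 155), (346, 147), (347, 145), (348, 147), (349, 155), (350, 142), (351, 148), (352, 151), (353, 149), (354, 152), (355, 143), (356, 145), (357, 147), (358, 135), (359, 137)]
21.939428835008535 [(np.int64(160), np.float64(0.0011099829329433795), np.float64(0.10875702892353656)), (np.int64(136), np.float64(-0.0030049179061367817), np.float64(-0.10760041790499553)), (np.int64(115), np.float64(0.0020093179649015263), np.float64(-0.10670516292119181))] pin bearing -18.16761682414909
```

The notch is at about -110.5° and the pin at about -18.2° in world bearings, so the turntable must turn about +92.3°. I'll descend clockwise of the stop at -50°.

>>> drive_tool(series=[{"x": 1.3,"y": 0.14,"z": 0.1,"ax": 0,"ay": 0,"az": 0},{"x": 2.6,"y": 0.14,"z": 0.1,"ax": 0,"ay": 0,"az": 0},{"x": 3.9,"y": 0.14,"z": 0.1,"ax": 0,"ay": 0,"az": 0},{"x": 5.0,"y": 0.14,"z": 0.1,"ax": 0,"ay": 0,"az": 0},{"x": 5.6,"y": 0.14,"z": 0.1,"ax": 0,"ay": 0,"az": 0}])

```text
time: 3.52
tool_pos: [0.5342, -0.0493, 0.1057]
tool_rot: [-0.476, -0.521, -0.479, 0.522]
contact_force: [-0.7, 0.2, 0.8]
gripper_width: -0.003
```

```bash
python3 - <<'E'
from h import *
from plant import cams
need([.5346,-.0492,.090],-5)
f=cams.grab_frame("wrist"); cv2.imwrite("pics/w3.png",f["img"])
E
```

```text
t 3.52 pos [ 0.5342 -0.0493  0.1057] F [-0.7  0.2  0.8] w -0.0
shift units [ 0.63  0.02 -0.01] ybear -5.1 x-axis [-0.004  0.001 -1.   ]
ax units -0.01
```

View pics/w3.png

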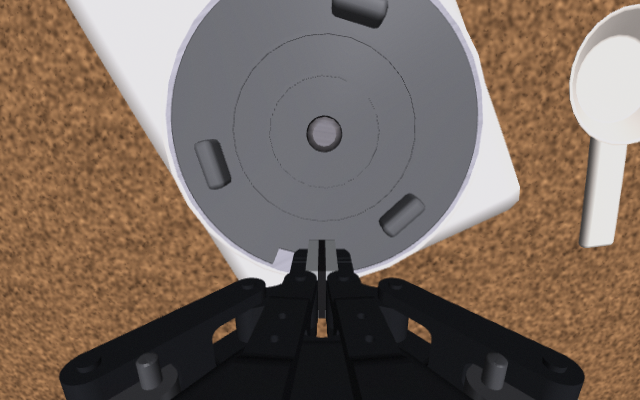

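>>> drive_tool(series=[{"x": 0.3,"y": 0,"z": 0,"ax": 0,"ay": 0,"az": 0},{"x": 0.6,"y": 0,"z": 0,"ax": 0,"ay": 0,"az": 0},{"x": 0.6,"y": 0,"z": 0,"ax": 0,"ay": 0,"az": 0}])

```text
time: 3.82
tool_pos: [0.5361, -0.0498, 0.094]
tool_rot: [0.477, 0.522, 0.477, -0.522]
contact_force: [0.8, 0.3, -0.8]
gripper_width: 0.0
```

>>> drive_tool(series=[{"x": 0,"y": 0.216,"z": -0.01,"ax": -1,"ay": 0,"az": 0},{"x": 0,"y": 0.43,"z": -0.04,"ax": -2,"ay": 0,"az": 0},{"x": 0,"y": 0.64,"z": -0.085,"ax": -3,"ay": 0,"az": 0},{"x": 0,"y": 0.85,"z": -0.15,"ax": -4,"ay": 0,"az": 0},{"x": 0,"y": 1.05,"z": -0.23,"ax": -5,"ay": 0,"az": 0}])

```text
time: 4.23
tool_pos: [0.5639, -0.0468, 0.0957]
tool_rot: [0.581, 0.405, 0.579, -0.405]
contact_force: [-1.9, -1.7, 0.3]
gripper_width: -0.003
```

```bash
cat >> h.py <<'E'
C=np.array([.540,.0126])
def rep():
    s,M=st(); d=s["tool_pos"][:2]-C
    print("t",round(s["time"],2),"z",s["tool_pos"][2].round(4),"bear",np.degrees(np.arctan2(d[1],d[0])).round(2),"r",np.hypot(*d).round(4),"ybear",np.degrees(np.arctan2(M[1,1],M[0,1])).round(1),"F",s["contact_force"].round(1))
E
python3 - <<'E'
from h import *
from plant import cams
rep()
f=cams.grab_frame("wrist"); cv2.imwrite("pics/w4.png",f["img"])
E
```

```text
t 4.23 z 0.0957 bear -68.08 r 0.064 ybear 20.1 F [-1.9 -1.7  0.3]
```

View pics/w4.png

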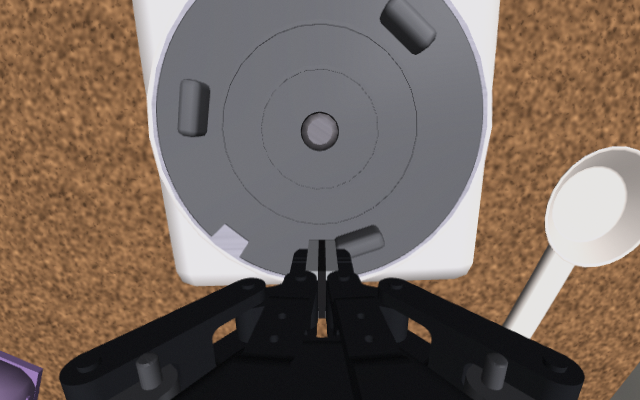

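>>> drive_tool(series=[{"x": 0.08,"y": -0.08,"z": 0,"ax": 0,"ay": 0,"az": 0},{"x": 0.16,"y": -0.08,"z": 0,"ax": 0,"ay": 0,"az": 0},{"x": 0.16,"y": -0.08,"z": 0,"ax": 0,"ay": 0,"az": 0}])

```text
time: 4.53
tool_pos: [0.5616, -0.0475, 0.0916]
tool_rot: [0.579, 0.407, 0.577, -0.406]
contact_force: [-1.2, -0.1, 5.8]
gripper_width: -0.003
```

```bash
python3 - <<'E'
from h import *
rep()
E
```

```text
t 4.53 z 0.0916 bear -70.24 r 0.0638 ybear 19.7 F [-1.2 -0.1  5.8]
```

```bash
python3 - <<'E'
from h import *
from plant import cams
f=cams.grab_frame("wrist"); cv2.imwrite("pics/w5.png",cv2.resize(f["img"][150:350,200:440],None,fx=3,fy=3))
s,M=st(); print(s["tool_pos"],s["contact_force"],s["ft_torque"]); print(proj(f,[s["tool_pos"],s["tool_pos"]+M[:,2]*.011,s["tool_pos"]-M[:,2]*.011]))
E
```

```text
[ 0.56155931 -0.04746703  0.09165317] [0.23438382 1.04198809 4.76632278] [0.01389717 0.07790958 0.05111103]
[[321.44307291 255.59835869]
 [321.43028209 274.21327483]
 [321.45636096 236.22505778]]
```

View pics/w5.png

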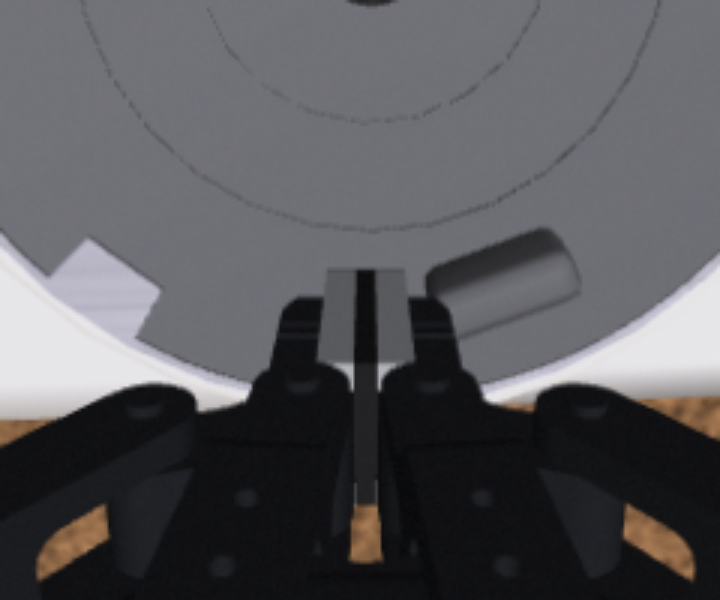

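>>> drive_tool(series=[{"x": -0.1,"y": 0,"z": 0,"ax": 0,"ay": 0,"az": 0},{"x": -0.1,"y": 0,"z": 0,"ax": 0,"ay": 0,"az": 0}])

```text
time: 4.75
tool_pos: [0.5607, -0.0473, 0.0931]
tool_rot: [0.579, 0.407, 0.578, -0.407]
contact_force: [-0.3, -0.2, -0.9]
gripper_width: 0.0
```

>>> drive_tool(series=[{"x": 0,"y": 0.216,"z": -0.01,"ax": -1,"ay": 0,"az": 0},{"x": 0,"y": 0.43,"z": -0.04,"ax": -2,"ay": 0,"az": 0},{"x": 0,"y": 0.64,"z": -0.085,"ax": -3,"ay": 0,"az": 0},{"x": 0,"y": 0.85,"z": -0.15,"ax": -4,"ay": 0,"az": 0},{"x": 0,"y": 1.05,"z": -0.23,"ax": -5,"ay": 0,"az": 0}])

```text
time: 5.17
tool_pos: [0.583, -0.0338, 0.0922]
tool_rot: [0.653, 0.27, 0.653, -0.271]
contact_force: [-1.8, -4.1, 1.6]
gripper_width: -0.002
```

```bash
python3 - <<'E'
from h import *
from plant import cams
rep()
f=cams.grab_frame("wrist"); cv2.imwrite("pics/w6.png",f["img"])
E
```

```text
t 5.17 z 0.0922 bear -47.17 r 0.0633 ybear 45.0 F [-1.8 -4.1  1.6]
```

View pics/w6.png

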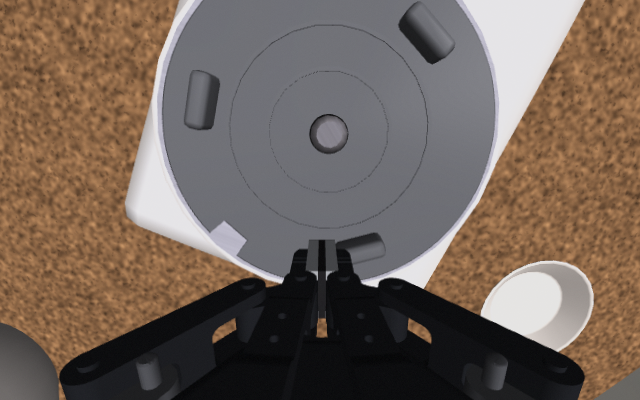

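```bash
cat >> h.py <<'E'
def notch(f,skip=()):
    # bright sector inside disc at r 76..80
    b=np.arange(-180,180,.25); a=np.radians(b); V=[]
    for r in (.076,.078,.080):
        P=np.c_[C[0]+r*np.cos(a),C[1]+r*np.sin(a),np.full(len(a),.084)]
        uv=proj(f,P).astype(np.float32)
        V.append(cv2.remap(f["img"].max(2),uv[None,:,0],uv[None,:,1],cv2.INTER_LINEAR,borderValue=0)[0])
    V=np.median(V,0); m=V>150
    # runs
    e=np.flatnonzero(np.diff(np.r_[0,m.astype(int),0])); return [(b[i],b[j-1],(b[i]+b[j-1])/2) for i,j in e.reshape(-1,2) if j-i>8]
E
python3 - <<'E'
from h import *
from plant import cams
f=cams.grab_frame("wrist"); print(notch(f)); rep()
f=dict(np.load("pics/w2.npz")); print(notch(f))
E
```

```text
[(np.float64(-93.75), np.float64(-80.75), np.float64(-87.25))]
t 5.27 z 0.0922 bear -46.18 r 0.0628 ybear 44.8 F [0.6 1.2 1.4]
[(np.float64(-116.5), np.float64(-103.5), np.float64(-110.0))]
```

>>> drive_tool(series=[{"x": 0,"y": 0.216,"z": -0.01,"ax": -1,"ay": 0,"az": 0},{"x": 0,"y": 0.43,"z": -0.04,"ax": -2,"ay": 0,"az": 0},{"x": 0,"y": 0.64,"z": -0.085,"ax": -3,"ay": 0,"az": 0},{"x": 0,"y": 0.85,"z": -0.15,"ax": -4,"ay": 0,"az": 0},{"x": 0,"y": 1.05,"z": -0.23,"ax": -5,"ay": 0,"az": 0}])

```text
time: 5.68
tool_pos: [0.5981, -0.0115, 0.0923]
tool_rot: [0.697, 0.123, 0.696, -0.124]
contact_force: [1.6, -4.8, -1.2]
gripper_width: 0.002
```

>>> drive_tool(series=[{"x": 0,"y": 0.216,"z": -0.01,"ax": -1,"ay": 0,"az": 0},{"x": 0,"y": 0.43,"z": -0.04,"ax": -2,"ay": 0,"az": 0},{"x": 0,"y": 0.64,"z": -0.085,"ax": -3,"ay": 0,"az": 0},{"x": 0,"y": 0.85,"z": -0.15,"ax": -4,"ay": 0,"az": 0},{"x": 0,"y": 1.05,"z": -0.23,"ax": -5,"ay": 0,"az": 0}])

```text
time: 6.1
tool_pos: [0.6021, 0.0155, 0.0925]
tool_rot: [0.707, -0.031, 0.706, 0.029]
contact_force: [2.9, -4.1, -0.0]
gripper_width: 0.002
```

```bash
python3 - <<'E'
from h import *
from plant import cams
f=cams.grab_frame("wrist"); cv2.imwrite("pics/w7.png",f["img"]);print(notch(f)); rep()
E
```

```text
[(np.float64(-45.0), np.float64(-32.5), np.float64(-38.75))]
t 6.15 z 0.0924 bear 3.78 r 0.0618 ybear 95.1 F [-0.1  0.7  0.2]
```

View pics/w7.png

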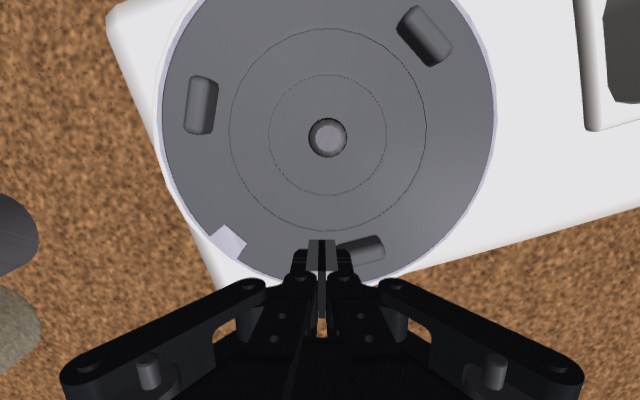

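>>> drive_tool(series=[{"x": 0,"y": 0.216,"z": -0.01,"ax": -1,"ay": 0,"az": 0},{"x": 0,"y": 0.43,"z": -0.04,"ax": -2,"ay": 0,"az": 0},{"x": 0,"y": 0.64,"z": -0.085,"ax": -3,"ay": 0,"az": 0},{"x": 0,"y": 0.766,"z": -0.12,"ax": -3.6,"ay": 0,"az": 0},{"x": 0,"y": 0.766,"z": -0.12,"ax": -3.6,"ay": 0,"az": 0}])

```text
time: 6.57
tool_pos: [0.5965, 0.0357, 0.0922]
tool_rot: [0.693, -0.139, 0.693, 0.139]
contact_force: [0.0, 0.0, 0.8]
gripper_width: 0.0
```

```bash
python3 - <<'E'
from h import *
from plant import cams
f=cams.grab_frame("wrist"); np.savez("pics/w8.npz",**f);print(notch(f)); rep()
print(proj(f,[[C[0]+r*np.cos(np.radians(-18.2)),C[1]+r*np.sin(np.radians(-18.2)),.074] for r in (.083,.089)]))
cv2.imwrite("pics/w8.png",cv2.resize(f["img"][170:320,140:340],None,fx=4,fy=4,interpolation=cv2.INTER_CUBIC))
g=cams.grab_frame("top"); print(notch(g))
E
```

```text
[(np.float64(-24.5), np.float64(-22.5), np.float64(-23.5)), (np.float64(-14.0), np.float64(-12.0), np.float64(-13.0))]
t 6.62 z 0.0922 bear 22.12 r 0.061 ybear 112.6 F [0.1 1.2 1.4]
[[231.25924706 245.3475308 ]
 [225.40800706 252.32866307]]
[]
```

View pics/w8.png

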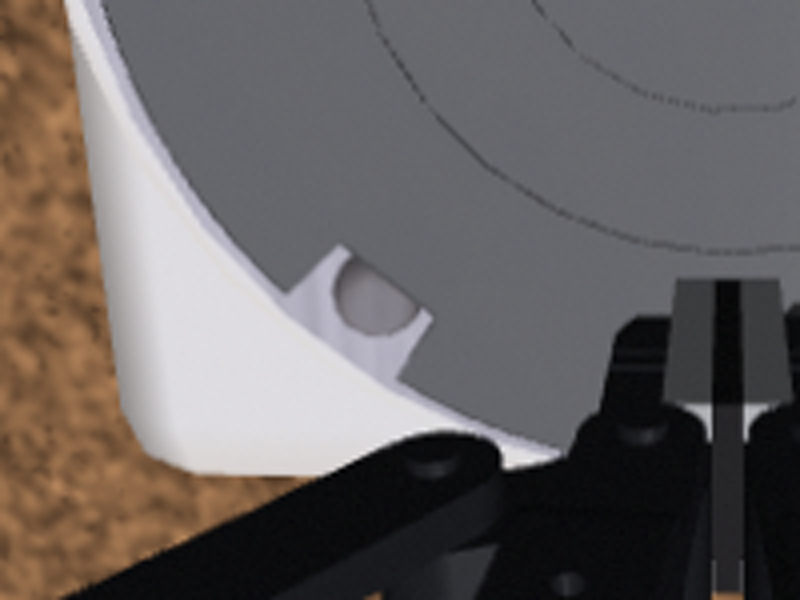

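```bash
python3 - <<'E'
from h import *
f=dict(np.load("pics/w8.npz")); im=f["img"]
c=im[225:270,205:255]
g=c.max(2); 
for r in range(0,45,3): print(r+225,' '.join('%3d'%x for x in g[r,::2]))
E
```

```text
225 109 109 109 110 109 108 108 109 111 109 109 109 108 108 108 109 108 108 109 108 107 109 108 108 109
228 109 109 108 108 108 109 109 108 109 109 107 110 108 108 109 108 107 109 108 108 110 110 109 108 107
231 108 109 109 109 110 108 109 109 109 115 137 101 109 108 109 107 109 107 110 109 108 108 109 109 109
234 107 108 108 109 109 109 110 109 160 193 191 118  80 105 109 108 109 108 108 107 110 108 109 108 109
237 104 107 108 107 109 108 121 187 199 194  97  85  93  98  95 105 108 108 108 109 109 108 109 109 109
240 195 152 101 107 108 154 183 191 199 147  90 106 120 130 129 121  96 107 110 109 108 108 108 108 108
243 224 196 183 148 188 188 183 189 198 123 106 125 134 139 137 136 135 129  97 108 109 110 109 109 108
246 221 222 202 192 193 189 183 188 198 166 115 131 139 140 137 135 137 137 128 107 101 108 108 108 108
249 223 222 222 218 197 189 184 186 197 196 143 131 137 141 139 135 138 137 126 120 187 176 106 108 109
252 224 224 224 222 221 220 189 185 196 198 191 176 145 134 138 136 132 136 176 193 190  99 108 110 109
255 224 224 224 224 224 221 221 220 200 197 193 189 193 196 194 191 193 191 194 194 105 108 107 109 107
258 225 224 224 225 224 224 222 221 223 221 198 188 193 195 195 191 192 190 193 106 108 109 109 109 108
261 224 224 224 224 224 224 224 224 221 221 224 221 199 195 195 190 191 189 127 108 108 108 109 108 108
264 224 224 224 224 224 224 224 224 224 223 223 221 222 222 202 189 191 131 108 109 109 108 108 109 108
267 224 224 225 223 224 224 225 225 224 224 224 224 223 221 222 220 203 189 185 144 100 108 108 108 109
```

```bash
python3 - <<'E'
from h import *
f=dict(np.load("pics/w8.npz")); g=f["img"].max(2)
def polar(px,z):
    P=onplane(f,px,z)[:,:2]-C; return np.degrees(np.arctan2(P[:,1],P[:,0])),np.hypot(*P.T)*1e3
m=(g>150).astype(np.uint8)
L=[[221,234],[217.5,237],[214.5,240]]; Rr=[[246,252],[244.5,255],[242.5,258],[240.5,261],[238.5,264]]
for n,q in(("L",L),("R",Rr)):
    b,r=polar(q,.084); print(n,b.round(2),r.round(1))
    a=np.radians(-18.2); 
    print("  tang mm about pin bearing",(r*np.sin(np.radians(b+18.2))).round(2))
# pin arc: pin/plate boundary thr 165
arc=[[223.5,243],[224.2,246],[225.3,249],[228.5,252],[231,253.6],[234,253.8],[237,253.8],[240.3,252.5],[242.8,250]]
P=onplane(f,arc,.069)[:,:2]
r=least_squares(lambda p:np.hypot(*(P-p).T)-.007,P.mean(0)); d=r.x-C
print("pin",np.degrees(np.arctan2(d[1],d[0])),np.hypot(*d),np.abs(r.fun).max())
r=least_squares(lambda p:np.hypot(*(P-p[:2]).T)-p[2],[*P.mean(0),.007]); d=r.x[:2]-C
print("pin",np.degrees(np.arctan2(d[1],d[0])),np.hypot(*d),r.x[2],np.abs(r.fun).max())
E
```

```text
L [-24.64 -24.73 -24.69] [76.4 79.2 81.7]
  tang mm about pin bearing [-8.56 -9.01 -9.24]
R [-11.82 -11.65 -11.65 -11.66 -11.66] [75.9 77.9 80.2 82.5 84.7]
  tang mm about pin bearing [8.43 8.89 9.15 9.4  9.65]
pin -17.657826727484064 0.08335853255230015 0.0004281809984676326
pin -17.495451839934628 0.08411656244992066 0.006373338092407775 0.00017320290988455823
```

>>> drive_tool(series=[{"x": 0,"y": -0.2,"z": 0,"ax": 0,"ay": 0,"az": 0},{"x": -0.8,"y": -0.2,"z": 0,"ax": 0,"ay": 0,"az": 0},{"x": -0.8,"y": -0.2,"z": -1.1,"ax": 0,"ay": 0,"az": 0},{"x": -0.4,"y": -0.2,"z": -1.1,"ax": 0,"ay": 0,"az": 0},{"x": -0.2,"y": -0.2,"z": -1.1,"ax": 0,"ay": 0,"az": 0}])

```text
time: 7.08
tool_pos: [0.5726, 0.0193, 0.0962]
tool_rot: [0.693, -0.139, 0.694, 0.139]
contact_force: [0.6, 0.1, 0.2]
gripper_width: 0.007
```

```bash
python3 - <<'E'
from h import *
from plant import cams
rep()
f=cams.grab_frame("wrist"); cv2.imwrite("pics/w9.png",f["img"]); print(notch(f))
E
```

```text
t 7.08 z 0.0962 bear 11.56 r 0.0333 ybear 112.7 F [0.6 0.1 0.2]
[(np.float64(-26.25), np.float64(-24.0), np.float64(-25.125))]
```

View pics/w9.png

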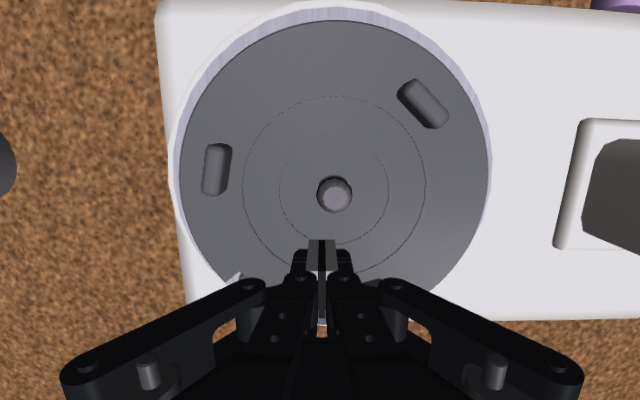

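```bash
python3 - <<'E'
from h import *
import h
f8=dict(np.load("pics/w8.npz")); f9=dict(f8)
from plant import cams
f9=cams.grab_frame("wrist"); np.savez("pics/w9.npz",**f9)
for f in (f8,f9):
    skip=[(0,60),(325,360)] 
    x,n,t=rimfit(f,C,skip=skip); print(x,len(t),np.abs(t[:,1]-x[2]).mean()); h.C=x[:2]; print(h.notch(f)); h.C=C
    T=f["cam_to_world"]; print(T[:3,3])
E
```

```text
[0.54077705 0.0128153  0.08433314] 182 4.9928248809098155e-05
[(np.float64(-25.0), np.float64(-22.75), np.float64(-23.875)), (np.float64(-14.5), np.float64(-12.25), np.float64(-13.375))]
[0.53544013 0.00994771 0.23495852]
[0.5405521  0.01266028 0.0843069 ] 257 5.811921154581169e-05
[]
[ 0.51145873 -0.00613614  0.23761729]
```

```bash
python3 - <<'E'
from h import *
for n,c in (("w8",[.5407,.0127]),("w9",[.5406,.0127])):
    f=dict(np.load(f"pics/{n}.npz")); g=f["img"].max(2)
    for r in (.078,.080,.082,.0835):
        b=np.arange(-32,-20,.5); a=np.radians(b)
        uv=proj(f,np.c_[c[0]+r*np.cos(a),c[1]+r*np.sin(a),0*a+.084]).astype(np.float32)
        print(n,r,cv2.remap(g,uv[None,:,0],uv[None,:,1],cv2.INTER_LINEAR)[0].tolist())
f=dict(np.load("pics/w9.npz"))
cv2.imwrite("pics/w9c.png",cv2.resize(f["img"][240:320,180:280],None,fx=6,fy=6,interpolation=cv2.INTER_CUBIC))
E
```

```text
w8 0.078 [109, 109, 109, 109, 109, 109, 108, 108, 110, 109, 107, 109, 109, 111, 144, 190, 197, 199, 199, 150, 97, 96, 114, 124]
w8 0.08 [108, 109, 109, 108, 109, 108, 109, 108, 109, 109, 109, 108, 108, 109, 135, 176, 185, 188, 194, 197, 194, 175, 140, 117]
w8 0.082 [108, 107, 108, 108, 108, 108, 108, 108, 108, 108, 108, 108, 108, 108, 139, 183, 187, 185, 184, 185, 189, 194, 197, 197]
w8 0.0835 [104, 106, 105, 104, 104, 102, 105, 104, 104, 104, 104, 102, 104, 105, 140, 184, 192, 190, 187, 185, 184, 184, 189, 195]
w9 0.078 [109, 110, 109, 110, 109, 110, 109, 109, 110, 109, 118, 163, 187, 192, 196, 154, 38, 14, 12, 12, 13, 12, 14, 17]
w9 0.08 [109, 109, 110, 109, 109, 109, 109, 109, 109, 109, 113, 154, 185, 184, 160, 56, 12, 14, 13, 13, 12, 12, 12, 12]
w9 0.082 [108, 109, 108, 108, 108, 108, 108, 109, 109, 108, 114, 169, 194, 192, 87, 13, 12, 12, 12, 12, 12, 11, 13, 13]
w9 0.0835 [105, 108, 108, 104, 104, 104, 104, 106, 107, 105, 112, 165, 193, 157, 13, 12, 13, 12, 14, 12, 13, 13, 12, 13]
```

View pics/w9c.png

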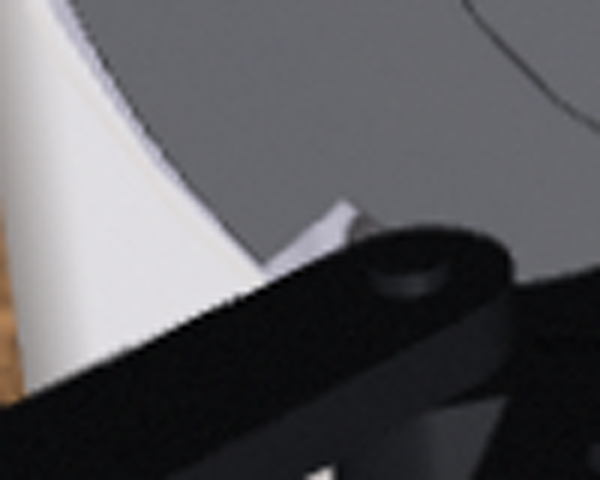

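The disc slipped back about 1.6° when I withdrew, dragged by a light touch on its face. I'll redo the nudge slightly higher and then lift straight off.

>>> drive_tool(series=[{"x": -0.6,"y": 0,"z": 0,"ax": 0,"ay": 0,"az": 0},{"x": -0.6,"y": 0,"z": 1.1,"ax": 0,"ay": 0,"az": 0},{"x": -0.6,"y": -0.1,"z": 1.1,"ax": 0,"ay": 0,"az": 0},{"x": 0.04,"y": -0.1,"z": 1.1,"ax": 0,"ay": 0,"az": 0},{"x": 0.04,"y": -0.1,"z": 1.1,"ax": 0,"ay": 0,"az": 0}])

```text
time: 7.6
tool_pos: [0.5985, 0.0285, 0.0932]
tool_rot: [0.691, -0.139, 0.695, 0.14]
contact_force: [-1.6, 0.1, -0.2]
gripper_width: 0.002
```

```bash
cat >> h.py <<'E'
def edges(f,c=(.5407,.0127),z=.084,lo=-40,hi=0):
    g=f["img"].max(2); L=[];Rr=[]
    for r in (.079,.080,.081,.082,.083):
        b=np.arange(lo,hi,.1); a=np.radians(b)
        uv=proj(f,np.c_[c[0]+r*np.cos(a),c[1]+r*np.sin(a),0*a+z]).astype(np.float32)
        v=cv2.remap(g,uv[None,:,0],uv[None,:,1],cv2.INTER_LINEAR)[0]
        i=np.flatnonzero(v>145); 
        if len(i): L.append(b[i[0]]);Rr.append(b[i[-1]])
    print("edges",np.median(L).round(2),np.median(Rr).round(2),"mid",((np.median(L)+np.median(Rr))/2).round(2))
E
python3 - <<'E'
from h import *
from plant import cams
rep()
edges(dict(np.load("pics/w8.npz")))
f=cams.grab_frame("wrist");edges(f)
E
```

```text
t 7.6 z 0.0932 bear 15.17 r 0.0606 ybear 112.8 F [-1.6  0.1 -0.2]
edges -24.9 -11.9 mid -18.4
edges -26.7 -13.9 mid -20.3
```

>>> drive_tool(series=[{"x": -0.1,"y": 0,"z": 0,"ax": 0,"ay": 0,"az": 0},{"x": -0.1,"y": 0.15,"z": 0,"ax": 0,"ay": 0,"az": 0},{"x": -0.1,"y": 0.26,"z": 0,"ax": 0,"ay": 0,"az": 0},{"x": -0.1,"y": 0.32,"z": 0,"ax": 0,"ay": 0,"az": 0},{"x": -0.1,"y": 0.32,"z": 0,"ax": 0,"ay": 0,"az": 0}])

```text
time: 8.07
tool_pos: [0.5967, 0.0361, 0.0993]
tool_rot: [0.693, -0.14, 0.693, 0.14]
contact_force: [-0.0, 0.6, -0.8]
gripper_width: 0.001
```

```bash
python3 - <<'E'
from h import *
from plant import cams
rep()
f=cams.grab_frame("wrist");edges(f)
E
```

```text
t 8.07 z 0.0993 bear 22.52 r 0.0614 ybear 112.9 F [-0.   0.6 -0.8]
edges -26.6 -13.6 mid -20.1
```

>>> drive_tool(series=[{"x": 0,"y": -0.3,"z": 0,"ax": 0,"ay": 0,"az": 0},{"x": 0.15,"y": -0.3,"z": 0,"ax": 0,"ay": 0,"az": 0},{"x": 0.15,"y": -0.3,"z": 0,"ax": 0,"ay": 0,"az": 0},{"x": 0.15,"y": -0.1,"z": 0,"ax": 0,"ay": 0,"az": 0},{"x": 0.15,"y": -0.1,"z": 0,"ax": 0,"ay": 0,"az": 0}])

```text
time: 8.53
tool_pos: [0.5972, 0.0339, 0.0947]
tool_rot: [0.693, -0.14, 0.693, 0.14]
contact_force: [-0.4, -0.3, -0.3]
gripper_width: -0.002
```

>>> drive_tool(series=[{"x": 0,"y": 0.06,"z": 0,"ax": 0,"ay": 0,"az": 0},{"x": 0,"y": 0.1,"z": 0,"ax": 0,"ay": 0,"az": 0},{"x": 0,"y": 0.1,"z": 0,"ax": 0,"ay": 0,"az": 0},{"x": 0,"y": 0.1,"z": 0,"ax": 0,"ay": 0,"az": 0}])

```text
time: 8.87
tool_pos: [0.5966, 0.0358, 0.095]
tool_rot: [0.693, -0.14, 0.693, 0.14]
contact_force: [-0.2, 0.2, -0.1]
gripper_width: -0.003
```

```bash
python3 - <<'E'
from h import *
from plant import cams
rep()
f=cams.grab_frame("wrist");edges(f); cv2.imwrite("pics/w10.png",f["img"])
E
```

```text
t 8.87 z 0.095 bear 22.24 r 0.0612 ybear 112.8 F [-0.2  0.2 -0.1]
edges -25.1 -12.0 mid -18.55
```

View pics/w10.png

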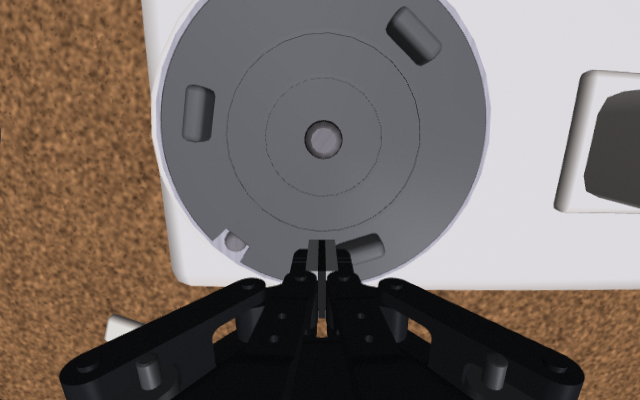

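>>> drive_tool(series=[{"x": 0,"y": 0.03,"z": 0,"ax": 0,"ay": 0,"az": 0},{"x": 0,"y": 0.03,"z": 0,"ax": 0,"ay": 0,"az": 0},{"x": 0,"y": -0.1,"z": 0,"ax": 0,"ay": 0,"az": 0},{"x": -1,"y": -0.1,"z": 0,"ax": 0,"ay": 0,"az": 0},{"x": -1,"y": -0.1,"z": 0,"ax": 0,"ay": 0,"az": 0}])

```text
time: 9.33
tool_pos: [0.6002, 0.0331, 0.124]
tool_rot: [0.695, -0.14, 0.691, 0.139]
contact_force: [1.0, 0.3, 2.1]
gripper_width: -0.002
```

```bash
python3 - <<'E'
from h import *
from plant import cams
rep()
f=cams.grab_frame("wrist");edges(f); cv2.imwrite("pics/w11.png",cv2.resize(f["img"][170:320,140:340],None,fx=4,fy=4,interpolation=cv2.INTER_CUBIC))
E
```

```text
t 9.33 z 0.124 bear 18.86 r 0.0636 ybear 112.8 F [1.  0.3 2.1]
edges -24.6 -11.8 mid -18.2
```

View pics/w11.png

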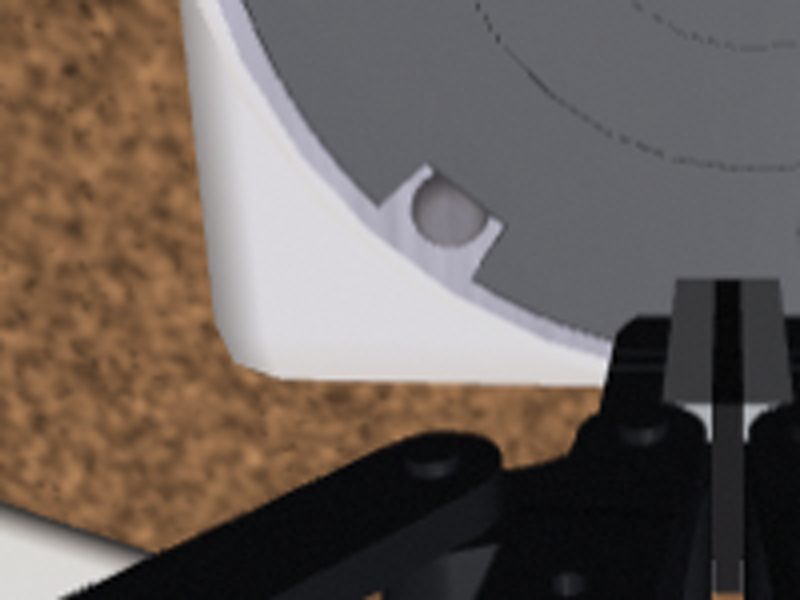

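The pin is well centred in the notch (mid -18.2°). Next I'll move the fingertip inward and press.

>>> drive_tool(series=[{"x": 0,"y": -0.1,"z": -1.2,"ax": 0,"ay": 0,"az": 0},{"x": 0,"y": -0.1,"z": -1.2,"ax": 0,"ay": 0,"az": 0},{"x": 0.6,"y": -0.1,"z": -1.2,"ax": 0,"ay": 0,"az": 0},{"x": 1.0,"y": -0.1,"z": -1.2,"ax": 0,"ay": 0,"az": 0},{"x": 1.0,"y": -0.1,"z": -1.2,"ax": 0,"ay": 0,"az": 0}])

```text
time: 9.8
tool_pos: [0.569, 0.0197, 0.0917]
tool_rot: [0.691, -0.139, 0.695, 0.141]
contact_force: [-0.4, 0.5, 0.4]
gripper_width: -0.001
```

>>> drive_tool(series=[{"x": 0.1,"y": 0,"z": 0,"ax": 0,"ay": 0,"az": 0},{"x": 0.2,"y": 0,"z": 0,"ax": 0,"ay": 0,"az": 0},{"x": 0.3,"y": 0,"z": 0,"ax": 0,"ay": 0,"az": 0},{"x": 0.3,"y": 0,"z": 0,"ax": 0,"ay": 0,"az": 0}])

```text
time: 10.13
tool_pos: [0.5711, 0.0195, 0.0873]
tool_rot: [0.693, -0.14, 0.693, 0.14]
contact_force: [0.2, -0.4, -0.4]
gripper_width: 0.004
```

>>> drive_tool(series=[{"x": 0.06,"y": 0,"z": 0,"ax": 0,"ay": 0,"az": 0},{"x": 0.12,"y": 0,"z": 0,"ax": 0,"ay": 0,"az": 0},{"x": 0.18,"y": 0,"z": 0,"ax": 0,"ay": 0,"az": 0},{"x": 0.24,"y": 0,"z": 0,"ax": 0,"ay": 0,"az": 0}])

```text
time: 10.47
tool_pos: [0.5713, 0.0194, 0.0825]
tool_rot: [0.693, -0.14, 0.693, 0.14]
contact_force: [-3.2, 0.3, 5.4]
gripper_width: -0.0
```

>>> drive_tool(series=[{"x": 0.06,"y": 0,"z": 0,"ax": 0,"ay": 0,"az": 0},{"x": 0.12,"y": 0,"z": 0,"ax": 0,"ay": 0,"az": 0},{"x": 0.12,"y": 0,"z": 0,"ax": 0,"ay": 0,"az": 0}])

```text
time: 10.72
tool_pos: [0.5713, 0.0194, 0.0795]
tool_rot: [0.693, -0.14, 0.693, 0.14]
contact_force: [-1.6, 0.1, 5.1]
gripper_width: 0.001
```

>>> drive_tool(series=[{"x": 0.06,"y": 0,"z": 0,"ax": 0,"ay": 0,"az": 0},{"x": 0.12,"y": 0,"z": 0,"ax": 0,"ay": 0,"az": 0},{"x": 0.12,"y": 0,"z": 0,"ax": 0,"ay": 0,"az": 0}])

```text
time: 10.97
tool_pos: [0.5713, 0.0194, 0.0764]
tool_rot: [0.693, -0.14, 0.693, 0.14]
contact_force: [-1.8, 0.5, 4.4]
gripper_width: 0.002
```

>>> drive_tool(series=[{"x": 0.04,"y": 0,"z": 0,"ax": 0,"ay": 0,"az": 0},{"x": 0.08,"y": 0,"z": 0,"ax": 0,"ay": 0,"az": 0},{"x": 0.08,"y": 0,"z": 0,"ax": 0,"ay": 0,"az": 0}])

```text
time: 11.22
tool_pos: [0.5713, 0.0194, 0.0759]
tool_rot: [0.693, -0.14, 0.693, 0.14]
contact_force: [-6.7, 0.7, 13.0]
gripper_width: 0.001
```

>>> drive_tool(series=[{"x": 0.03,"y": 0,"z": 0,"ax": 0,"ay": 0,"az": 0},{"x": 0.06,"y": 0,"z": 0,"ax": 0,"ay": 0,"az": 0},{"x": 0.06,"y": 0,"z": 0,"ax": 0,"ay": 0,"az": 0}])

```text
time: 11.47
tool_pos: [0.5714, 0.0193, 0.0759]
tool_rot: [0.693, -0.14, 0.693, 0.14]
contact_force: [-9.8, 0.4, 19.1]
gripper_width: -0.0
```

>>> drive_tool(series=[{"x": -0.3,"y": 0,"z": 0,"ax": 0,"ay": 0,"az": 0},{"x": -1.3,"y": 0,"z": 0,"ax": 0,"ay": 0,"az": 0},{"x": -2.8,"y": 0,"z": 0,"ax": 0,"ay": 0,"az": 0},{"x": -4.3,"y": 0,"z": 0,"ax": 0,"ay": 0,"az": 0},{"x": -5.8,"y": 0,"z": 0,"ax": 0,"ay": 0,"az": 0}])

```text
time: 11.88
tool_pos: [0.5705, 0.0195, 0.218]
tool_rot: [0.693, -0.14, 0.693, 0.14]
contact_force: [1.3, -0.2, 0.0]
gripper_width: -0.002
```

>>> drive_tool(series=[{"x": -0.2,"y": 0,"z": 1.2,"ax": 0,"ay": 0,"az": 0},{"x": -0.2,"y": 0,"z": 2.4,"ax": 0,"ay": 0,"az": 0},{"x": -0.2,"y": 0,"z": 2.4,"ax": 0,"ay": 0,"az": 0},{"x": -0.2,"y": 0,"z": 2.4,"ax": 0,"ay": 0,"az": 0}])

```text
time: 12.22
tool_pos: [0.6267, 0.0431, 0.2213]
tool_rot: [0.693, -0.14, 0.693, 0.14]
contact_force: [0.1, -0.8, 0.1]
gripper_width: -0.0
```

```bash
python3 - <<'E'
from h import *
from plant import cams
rep()
f=cams.grab_frame("wrist"); cv2.imwrite("pics/w12.png",f["img"])
for z in (.076,.084):
    x,n,t=rimfit(f,C,z=z,skip=[(0,60)]); print(z,x,len(t))
edges(f,z=.076)
cv2.imwrite("pics/s12.png",cv2.resize(cams.grab_frame("scene")["img"],(800,500)))
E
```

```text
t 12.22 z 0.2213 bear 19.36 r 0.0919 ybear 112.9 F [ 0.1 -0.8  0.1]
0.076 [0.54098826 0.0128036  0.08476705] 285
0.084 [0.54168452 0.0129295  0.08240984] 286
edges -24.4 -11.7 mid -18.05
```

View pics/w12.png

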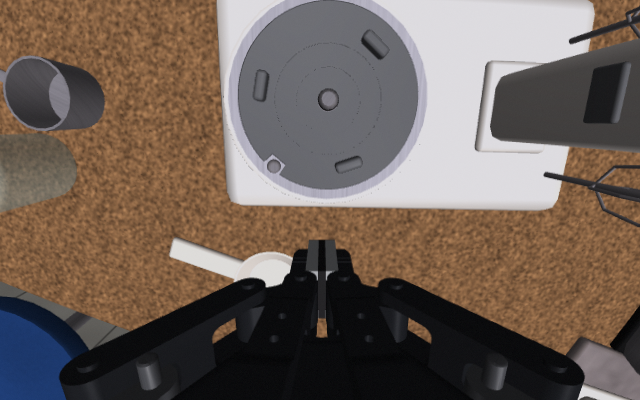

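View pics/s12.png

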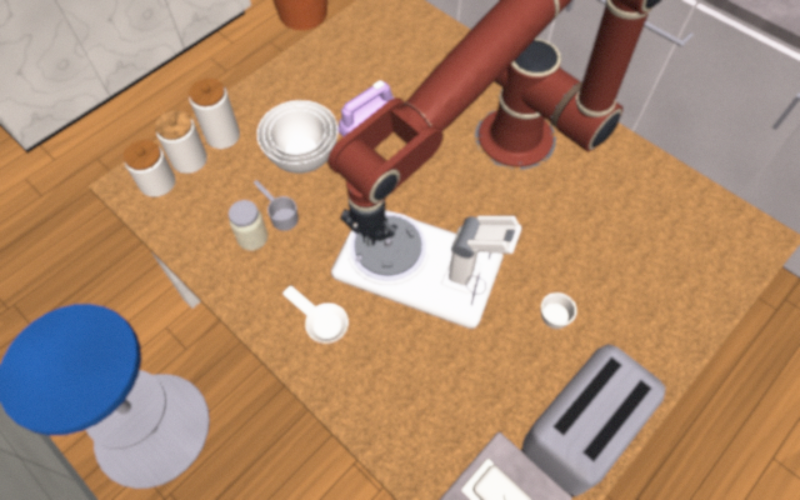

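In the wrist view the disc is centred near (328,98) and the pin shows inside the notch at (274,166). The rim radius only fits 85 mm if the face is at 76 mm, so the turntable is home. The scene view shows everything else in place and the hand clear.

```bash
python3 -c "
from plant import workorder
print(workorder.job_done())"
```

```text
the job is handed in; nothing more can be done
None
```

The turntable is fully home on the drive plate, and I handed the job in at about 12 s with the hand raised clear. I turned it about 92° counter-clockwise by pushing one bowl stop with the shut fingertips. Then I pressed straight down on its face beside the spindle.

**Last checks**
- **Pressing:** it slid down at about 5 N and stopped dead at 75.9 mm tool height, against 76 mm expected when home. It held there under 19 N.
- **Picture after withdrawing:** the pin sits inside the notch, with the notch middle at -18.05° and the pin at -18.2° from the stand's edges. The rim fits a radius of 84.8 mm with the face at 76 mm, but only 82.4 mm with it at 84 mm.
- **Other objects:** in the scene picture they look unmoved; I checked this by eye only.

**What went wrong or disagreed**
- **Slip when backing off:** the first time I withdrew the finger, the disc turned back about 1.6°. I pushed it again with the finger a few millimetres higher. One of those tries was too high and did not move it.
- **Pin bearing:** a fit of the pin in the picture gave about -17.6°, against -18.2° from the stand's edges. That is under 1 mm at the rim.
- **Early force reading:** I saw about 5 N upward on the finger at 92 mm, above where the face turned out to be. I did not explain it.

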